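# Scrub the dye jar, then open and hold the drying crate's gate

### The job

Clean up after dyeing: take the long brush that stands in the tall white jar by its grip, scrub the inside of the jar with at least two full strokes (up until the brush head is near the rim, then down onto the bottom again), and leave the brush standing in the jar, the jar upright where it was. Then open the drying crate so the jar can be put away: squeeze the safety catch (the one farther from the gate) shut, then the bolt catch next to the gate, and swing the gate by its post out past the detent until it stands about square to the crate's front. Finish while still holding the gate wide with the fingers, since it swings back if let go, and leave the other things on the table alone.

Things in the scene. Friction and masses are not known exactly. Their poses are not given: they have to be found in the camera images.
- jar: tall open white plastic jar, upright and loose on the table, 84 mm outside diameter, 140 mm high, wall 3 mm, floor 5 mm thick, 0.4 kg; origin at the centre of its underside, z up. It stands to the left of the crate.
- brush: bottle brush standing upright in the jar, 270 mm long, 90 g; origin at the centre of the underside of its head, z along the handle. Head (hard, dark) 60 mm diameter and 50 mm high, then a steel rod 10 mm diameter up to 170 mm, then a round wooden grip 18 mm diameter from 170 to 270 mm. At rest it stands 5 mm above the jar's underside (on the jar's floor).
- brush_grip (a point): point on the brush's axis 235 mm above its foot, in the wooden grip: a good place to pinch from above (35 mm below the top end)
- crate: plywood drying crate, open on top, fixed; origin on the table under the gate's hinge axis; x into the crate (front faces -x), y left, z up. Gate closes the front from y=0 (hinge) to -150 mm; walls and gate 120 mm high. A 12 mm base board with the detent (a dome) reaches 100 mm out in front. Right of the gate a wooden latch block (y -177 to -367, x -52 to 33 mm, 90 mm high) carries the two catches.
- safety_mid (a point): fixed point midway between the safety catch's two upright steel tabs at rest, level with their tops (130 mm above the table); axes as crate; crate x -13, y -335 mm. Tabs 8 mm thick, 24 mm wide, free above 101 mm; they stand apart along crate x, outer faces 24 mm either side of this point, the sliding tab at -x, the fixed one at +x. Unsqueezed, its bar blocks the bolt.
- safety_catch (a joint): slide of the safety catch in m: 0 at rest, 0.016 fully squeezed (sliding tab moved to crate +x). Needs about 3 N, stays where it is left, no spring.
- bolt_mid (a point): fixed point midway between the bolt catch's two upright steel tabs at rest, level with their tops (130 mm above the table); axes as crate; crate x -13, y -225 mm. Tabs 8 mm thick, 24 mm wide, free above 101 mm; they stand apart along crate y, outer faces 24 mm either side of this point, the sliding tab at +y (nearer the gate), the fixed one at -y.
- bolt_catch (a joint): slide of the bolt catch in m: 0 at rest with the bolt across the gate, 0.016 fully squeezed (sliding tab moved to crate -y); the gate is free from about 0.012. Needs about 3 N, stays where it is left, no spring; it moves only about 3 mm as long as the safety catch is not squeezed.
- gate (a joint): hinge of the gate in rad: 0 closed, grows as the free end swings out towards crate -x (clockwise seen from above), stop at 1.75. Between about 0.47 and 0.73 it rides over the sprung detent (about 2 to 3 N at the post). A closing spring pulls it back with about 0.5 N (closed) to 1.3 N (wide) at the post; let go wide open, it swings back onto the detent near 0.7.
- gate_hinge (a point): point on the gate's vertical hinge axis, 120 mm above the table, fixed; axes as crate
- gate_grip (a point): middle of the steel post standing up from the gate's top near its free end, moves with the gate: 125 mm from the hinge axis, 142 mm above the table. Post 14 mm thick across the gate (x of this point), 24 mm wide along it (y), reaching from 120 to 156 mm above the table. Pinch it across its thickness; the gate panel is 12 mm thick.
- tub: bystander: squat white cup, 90 mm diameter, 80 mm high, near the jar; origin under its centre
- dried_pot: bystander: white pot 60 mm diameter, 70 mm high, standing inside the crate; origin under its centre
- lid: bystander: flat blue plastic lid 104 mm diameter, 12 mm high, on the table; origin under its centre
- dye_cup: bystander: small white cup 60 mm diameter, 65 mm high, in front of the robot; origin under its centre
- can: bystander: jar with black cap, 66 mm diameter, 100 mm high, right of the crate; origin under its centre
- bottle: bystander: white bottle 64 mm diameter, 170 mm high, right of the crate; origin under its centre
- spoon: bystander: spoon lying on the table near the robot, on the right
Things that resemble listed ones, but are neither listed nor needed, are in the scene too. What is shaped like the jar but red or yellow is not meant.

How it is judged:
On the way, in this order (a step that is already met when the one before it is completed fails the run):
1. brush head raised at least 45 mm off the jar's floor, still inside the jar (horizontal distance between brush and jar below 0.02 m and z of brush in the frame of jar between 0.05 and 0.14 m), for 0.05 s.
2. brush head down on the jar's floor again (horizontal distance between brush and jar below 0.02 m and z of brush in the frame of jar below 0.017 m), for 0.05 s.
3. brush head raised a second time (all of step 1), for 0.05 s.
4. brush head down on the jar's floor a second time (all of step 2), for 0.05 s.
5. safety catch squeezed (value of joint safety_catch above 0.012 m), for 0.05 s.
6. bolt catch squeezed (value of joint safety_catch above 0.011 m and value of joint bolt_catch above 0.012 m), for 0.05 s.
7. gate swung past the detent (value of joint gate above 0.85 rad), for 0.05 s.
At the end, for the whole second after the job is handed in: The gate stands at rest, open at least 1.2 rad (about 70 degrees), with the fingers pressing on it (over 0.4 N); both catches are still squeezed (over 10 mm); the brush stands released and upright (within 0.2 rad) on the floor of the upright jar (foot within 12 mm of the floor) (all of step 4 and value of joint gate above 1.2 rad and velocity of joint gate between -0.1 and 0.1 rad/s and contact force between the fingers and gate above 0.4 N and value of joint each of safety_catch, bolt_catch above 0.01 m and angle between brush's own z axis and vertical below 0.2 rad and angle between jar's own z axis and vertical below 0.1 rad and contact force between each of the arm, the fingers and brush below 0.1 N); the arm keeps its last pose, push and grip.
It fails at once if a bystander was pushed by more than 30 mm (distance of any of tub, dried_pot, lid, dye_cup, can, bottle, spoon from where it was at the start of the episode above 0.03 m).
It fails at once if the jar was tipped or pushed away (over 0.4 rad or 60 mm) (angle between jar's own z axis and vertical above 0.4 rad or distance of jar from where it was at the start of the episode above 0.06 m).
It also fails if it takes over 66 s, if anything falls off the work surface, if the arm or the gripper's body presses on something with over 40 N, if the wrist force passes 120 N, or if a joint passes its speed limit or range.

### The arm

A 6-joint arm with a two-finger parallel gripper is mounted at the origin on the work surface. World frame = base frame: x ahead of the robot, y to its left, z up, the work surface at z = 0. Lengths are in m, angles in rad, forces in N, time in s.
With the tool pointing down it reaches from about 0.325 to 0.9 m from the base axis. Payload 6.1 kg.
Tool frame: the origin (TCP) lies midway between the tips of the shut fingers; the grasp point (between the pads) lies 19 mm behind it; z points along the fingers, y is the line along which they close (so a half turn about z gives the same grasp; the last joint's range is limited). The gripper opens to 85 mm and grips with 20 to 120 N. Pads are 22 mm wide; open, the fingers measure 114 mm over their backs; the gripper's body (76 mm by 85 mm) begins 54 mm behind the grasp point. The pads swing forward as they close: fully open they stand 13 mm farther back than shut.
Start: joints at [-1.409, 0.22, 1.526, -0, 1.395, -0.126], TCP at [0.177, -0.599, 0.231] pointing down, gripper open.
Joint ranges: [-2.98, 2.98], [-0.91, 2.08], [0.09, 2.57], [-1.24, 4.39], [0.2, 2.65], [-2.68, 2.68]. Speed limits (rad/s): [2.57, 2.57, 3.01, 3.14, 3.14, 3.14].

### API

Orientations are given as [roll, pitch, yaw] about the fixed x, y, z axes, in that order (R = Rz(yaw) Ry(pitch) Rx(roll)).
In Python, from plant import movep, move_l, set_joints, gripper_to, hold, inverse_kinematics, observe, get_image, get_calibration, Unreachable, job_done gives the robot as it stands. Calls block until the motion is done:
- movep(position, orientation): joint-space move of the TCP to a pose.
- move_l(position, feed=0.15, rotation=None, max_force=None): straight line of the TCP; rotation=None keeps the orientation; feed is the mean speed in m/s. With max_force (N) it stops when the force on the tool has changed by that much, and returns True; else False.
- set_joints(angles): joint-space move.
- gripper_to(opening, f_grip=None): finger opening in m; f_grip is the grip in N (None keeps the last); returns when the fingers have stopped.
- hold(seconds).
- inverse_kinematics(position, orientation): joint angles nearest the present ones, or None.
- observe(): the state.
- get_image(name): name is "side" or "top"; returns (picture, depth): 420x560x3 uint8, red, green, blue; 420x560 float32, m along the optical axis (not along the pixel's ray), 0 where there is no reading.
- get_calibration(name): a dict with "intrinsics" (3x3 intrinsics, pixels), "dist_coeffs" ([k1, k2, p1, p2, k3] as OpenCV has them; the pictures are not rectified), "world_from_camera" (4x4, takes a point from camera to world coordinates). Camera axes: x right, y down, z forward; pixel columns grow to the right and rows downward; lengths in m; the calibration is good to about 2 mm. A picture is of the moment at which its call begins. get_calibration takes no time and is no camera call.
A pose or a line that the arm cannot do raises Unreachable and nothing moves.
- job_done(): hands the job in; it is judged then, once.
The state is a dict: "time_s": time; "q": joint angles; "joint_velocities": joint speeds; "joint_torque": joint torques, N m; "eef_pos": TCP position; "tcp_rot": TCP orientation; "ft_force": force on the tool from outside, world axes, zero at the start; "torque": the same for the moment, N m; "opening": finger opening in m; "grasp_force": force on a finger pad.
Only numpy, scipy, OpenCV 4.12 (cv2) and the standard library are available. Lean on these libraries where they do the work, as an engineer would, in place of code of your own. Each camera call takes 0.05 s, during which the arm holds its last target. There are 200 camera calls.

## Working session

There is one attempt and no reset: what is moved stays moved. The work goes in short steps, each a Python script; the robot and the scene stay as the last script left them, time stands still between calls to the robot, and variables do not carry over. Pictures are saved under pics/ and viewed, at most 10 in all, crops included, and the job is handed in when it is done.

```bash
mkdir -p pics
cat > h.py <<'E'
import numpy as np, cv2
from plant import *
def snap(n,f):
    p,d=get_image(n); cv2.imwrite(f'pics/{f}.png',p[:,:,::-1]); np.save(f'pics/{f}.npy',d); return p,d
def world(n,d,u,v,z=None):
    c=get_calibration(n);K=np.array(c["intrinsics"],float);T=np.array(c["world_from_camera"])
    x=cv2.undistortPoints(np.array([[[u,v]]],float),K,np.array(c["dist_coeffs"],float))[0,0]
    r=np.array([x[0],x[1],1.])
    if z is None: s=d[int(round(v)),int(round(u))]
    else: s=(z-T[2,3])/(T[:3,:3]@r)[2]
    return T[:3,:3]@(r*s)+T[:3,3]
E
python3 - <<'E'
from h import *
for n in("top","side"):
    snap(n,n+"0"); print(np.round(get_calibration(n)["world_from_camera"],3))
print(observe())
E
```

```text
[[-0.012 -0.981  0.196  0.206]
 [-1.     0.01  -0.013 -0.027]
 [ 0.011 -0.196 -0.981  1.651]
 [ 0.     0.     0.     1.   ]]
[[-0.968 -0.129  0.214  0.21 ]
 [-0.249  0.569 -0.784  1.036]
 [-0.021 -0.812 -0.583  0.946]
 [ 0.     0.     0.     1.   ]]
{'time_s': 0.1, 'q': array([-1.40908924e+00,  2.21150785e-01,  1.52751646e+00, -1.67612167e-05,
        1.39468661e+00, -1.26074444e-01]), 'joint_velocities': array([ 6.85630230e-05, -1.46209885e-03, -1.22741229e-03,  7.26697827e-04,
        6.50721670e-04, -1.04004347e-03]), 'joint_torque': array([ 1.23572150e-03, -4.98242569e+01, -3.90548372e+01, -1.46626526e-04,
        5.73236219e-03,  1.74915954e-05]), 'eef_pos': array([ 0.17730821, -0.59874896,  0.23029599]), 'tcp_rot': array([-3.13984336e+00, -2.05088077e-04,  2.87784302e-01]), 'ft_force': array([ 0.17076664, -0.68476873, -0.35982121]), 'torque': array([0.05342303, 0.08206156, 0.0106259 ]), 'grasp_force': 0.0, 'opening': 0.08550992634999646}
```

View pics/top0.png

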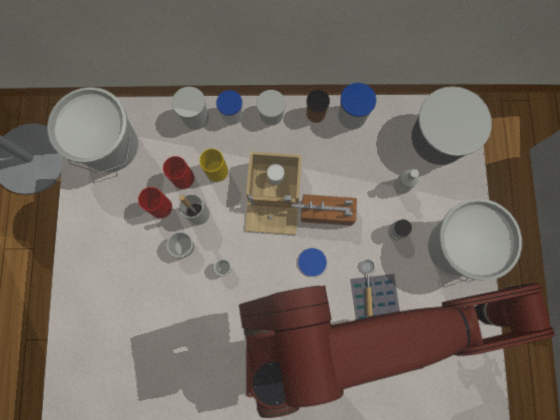

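View pics/side0.png

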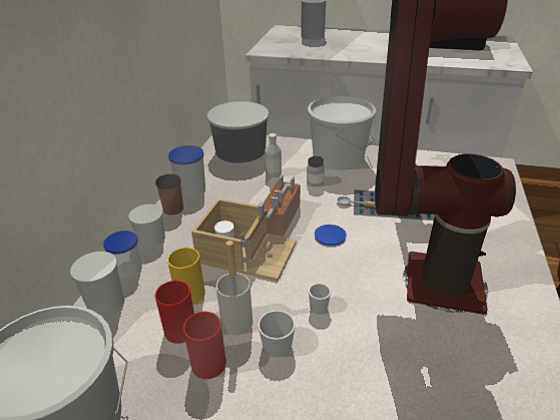

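The brush jar is the white one at top (191,209) and side (234,300), with the wooden grip sticking out. The red jars at top (155,202) and (179,172) and the yellow one at (213,165) have the wrong colour, and the tub at (180,245) is squat with no brush. I'll enlarge to confirm and to read off the crate features.

Run:
```python
import cv2
a=cv2.imread('pics/top0.png')[145:265,160:370]; b=cv2.imread('pics/side0.png')[165:345,150:330]
cv2.imwrite('pics/c1.png',cv2.resize(a,(0,0),fx=3.8,fy=3.8,interpolation=cv2.INTER_CUBIC))
cv2.imwrite('pics/c2.png',cv2.resize(b,(0,0),fx=3.3,fy=3.3,interpolation=cv2.INTER_CUBIC))
```

```text
(no output)
```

View pics/c1.png

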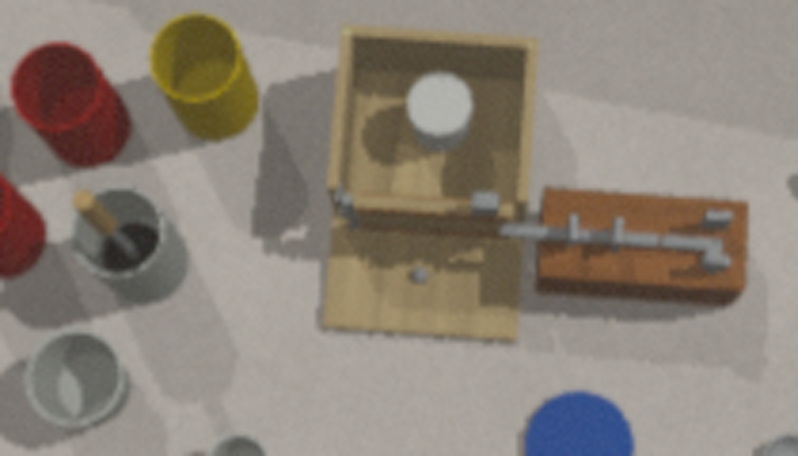

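View pics/c2.png

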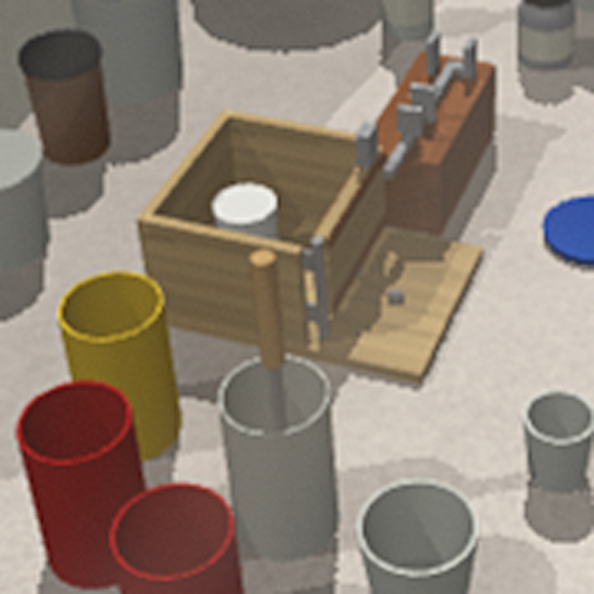

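Confirmed: the brush's grip top is at crop 1 (83,200) inside the white jar, whose rim centre is at (119,231). The gate post top is at (485,200), the bolt tabs at (574,222) and (618,226), and the safety tabs at (718,215) and (715,257).

Run:
```python
from h import *
d=np.load('pics/top0.npy'); ds=np.load('pics/side0.npy')
C=lambda u,v:((u+.5)/3.8-.5+160,(v+.5)/3.8-.5+145)
S=lambda u,v:((u+.5)/3.3-.5+150,(v+.5)/3.3-.5+165)
W=lambda u,v,z:world("top",d,*C(u,v),z)
V=lambda u,v,z:world("side",ds,*S(u,v),z)
for n,u,v,z in [("griptop",83,199,.275),("rim",119,231,.14),("post",485,198,.156),("hingepost",344,200,.13),("b1",574,217,.13),("b2",618,221,.13),("s1",718,213,.13),("s2",715,257,.13),
 ("BL",343,27,.12),("BR",537,39,.12),("boardFL",322,327,.012),("boardFR",517,339,.012),("blockFL",538,290,.09),("blockBL",545,187,.09),("blockBR",747,203,.09),("tub",76,379,.08),("dyecup",238,450,.065),("lid",580,445,.012),("pot",440,104,.07)]:
    print(n,np.round(W(u,v,z),4), np.round(world("top",d,*C(u,v)),3))
for n,u,v,z in [("griptop",263,258,.275),("rim",275,393,.14),("post",367,127,.156)]:
    print("side",n,np.round(V(u,v,z),4),np.round(world("side",ds,*S(u,v)),3))
# depth-based clusters
c=get_calibration("top");K=np.array(c["intrinsics"]);T=np.array(c["world_from_camera"])
vv,uu=np.mgrid[0:420,0:560]
x=cv2.undistortPoints(np.stack([uu,vv],-1).reshape(-1,1,2).astype(float),K,np.array(c["dist_coeffs"],float)).reshape(420,560,2)
P=(np.dstack([x,np.ones((420,560))])*d[...,None])@T[:3,:3].T+T[:3,3]
m=((P[...,2]>.118)&(P[...,2]<.3)).astype(np.uint8); m[:,:170]=0;m[:150]=0;m[240:]=0;m[:,370:]=0
k,l,st,_=cv2.connectedComponentsWithStats(m)
for i in range(1,k):
    q=P[l==i]; print(st[i],np.round(q.mean(0),3),np.round(q.min(0),3),np.round(q.max(0),3))
```

```text
griptop [0.5316 0.2831 0.275 ] [0.533 0.284 0.27 ]
rim [0.5342 0.2807 0.14  ] [0.553 0.299 0.051]
post [ 0.5572 -0.0434  0.156 ] [ 0.557 -0.043  0.157]
hingepost [0.5627 0.0825 0.13  ] [0.565 0.083 0.119]
b1 [ 0.5451 -0.123   0.13  ] [ 0.545 -0.123  0.13 ]
b2 [ 0.5411 -0.1623  0.13  ] [ 0.54  -0.162  0.133]
s1 [ 0.5476 -0.2521  0.13  ] [ 0.548 -0.252  0.129]
s2 [ 0.5074 -0.2479  0.13  ] [ 0.508 -0.248  0.129]
BL [0.7283 0.0848 0.12  ] [0.729 0.085 0.117]
BR [ 0.7152 -0.0933  0.12  ] [ 0.716 -0.093  0.119]
boardFL [0.4668 0.1113 0.012 ] [ 0.469  0.112 -0.001]
boardFR [ 0.4534 -0.0737  0.012 ] [ 0.455 -0.074  0.004]
blockFL [ 0.4864 -0.0913  0.09  ] [ 0.498 -0.094  0.025]
blockBL [ 0.5826 -0.0994  0.09  ] [ 0.603 -0.103  0.007]
blockBR [ 0.5657 -0.2852  0.09  ] [ 0.568 -0.286  0.082]
tub [0.4106 0.3279 0.08  ] [0.42  0.345 0.006]
dyecup [0.3463 0.1823 0.065 ] [0.352 0.19  0.006]
lid [ 0.3522 -0.1313  0.012 ] [ 0.353 -0.132  0.008]
pot [ 0.6686 -0.003   0.07  ] [ 0.664 -0.003  0.086]
side griptop [0.5288 0.2831 0.275 ] [0.529 0.283 0.274]
side rim [0.5321 0.2791 0.14  ] [0.528 0.288 0.1
[... 1438 characters left out ...]
   5  22] [0.561 0.059 0.121] [0.554 0.049 0.118] [0.569 0.07  0.127]
[262 197  16   5  44] [0.559 0.015 0.121] [ 0.55  -0.009  0.118] [0.566 0.043 0.127]
[284 196  11   7  58] [ 0.553 -0.047  0.141] [ 0.546 -0.067  0.118] [ 0.561 -0.032  0.161]
[278 198   5   4  12] [ 0.555 -0.02   0.122] [ 0.549 -0.026  0.118] [ 0.562 -0.012  0.127]
[345 201   8   3  21] [ 0.543 -0.253  0.128] [ 0.54  -0.264  0.121] [ 0.547 -0.241  0.136]
[309 202   3   7  16] [ 0.533 -0.121  0.129] [ 0.522 -0.124  0.124] [ 0.544 -0.117  0.136]
[321 203   3   7  20] [ 0.531 -0.161  0.128] [ 0.52  -0.166  0.121] [ 0.542 -0.157  0.133]
[345 212   7   4  21] [ 0.504 -0.248  0.129] [ 0.499 -0.259  0.121] [ 0.51  -0.238  0.139]
```

Run:
```python
from h import *
B=np.array([.5305,.282]); pi=np.pi
for y in (0.2879,.5,0,-pi/2,pi/2): print(y,inverse_kinematics([*B,.36],[pi,0,y]))
q=observe()['q']
move_l([.177,-.599,.36],.25)
movep([*B,.36],[pi,0,.4]); print(observe()['time_s'],observe()['eef_pos'],observe()['tcp_rot'])
snap("side","s1")
a=cv2.imread('pics/s1.png')[120:345,130:380]; cv2.imwrite('pics/c3.png',cv2.resize(a,(0,0),fx=2.6,fy=2.6))
```

```text
0.2879 [ 3.57383767e-01  1.12127360e-01  1.41095125e+00 -4.44089210e-16
  1.61851404e+00  1.64028009e+00]
0.5 [ 3.57383767e-01  1.12127360e-01  1.41095125e+00 -4.44089210e-16
  1.61851404e+00  1.42818009e+00]
0 [ 3.57383767e-01  1.12127360e-01  1.41095125e+00 -4.44089210e-16
  1.61851404e+00  1.92818009e+00]
-1.5707963267948966 None
1.5707963267948966 [ 3.57383767e-01  1.12127360e-01  1.41095125e+00 -4.44089210e-16
  1.61851404e+00  3.57383767e-01]
4.0833 [0.53088521 0.28131848 0.3599685 ] [3.14141717e+00 2.35818242e-06 3.98938234e-01]
```

View pics/c3.png

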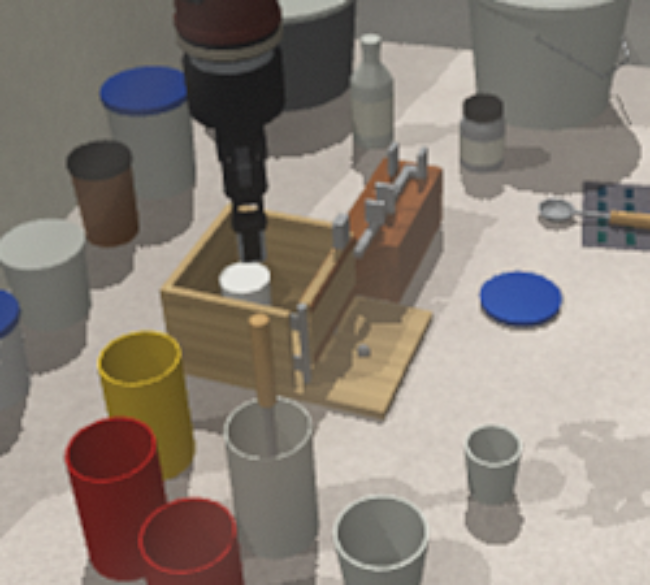

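The fingers, at crop (250,255), are right above the grip's top end at (260,320). I'll descend, grasp and scrub.

Run:
```python
from h import *
B=np.array([.5305,.282])
print(move_l([*B,.221],.15,max_force=8))
gripper_to(0.012,f_grip=50); o=observe(); print(o['opening'],o['grasp_force'],o['ft_force'],o['time_s'])
z=o['eef_pos'][2]; print(o['eef_pos'])
for i in range(2):
    print(move_l([*B,z+.078],.1,max_force=25),observe()['ft_force'],observe()['eef_pos']); hold(.15)
    if i==0: snap("side","s2")
    print(move_l([*B,z-.003],.08,max_force=6),observe()['ft_force'],observe()['eef_pos']); hold(.2)
print(observe()['opening'],observe()['time_s'])
snap("side","s3")
a=np.hstack([cv2.imread(f'pics/{n}.png')[140:345,170:300] for n in('s2','s3')]); cv2.imwrite('pics/c4.png',cv2.resize(a,(0,0),fx=2.8,fy=2.8))
```

```text
False
0.016752964156644564 48.85171830654144 [-0.18605559 -0.70642485  0.10222604] 5.8417
[0.53069588 0.28204799 0.22128285]
False [-0.35259961  0.04218003 -1.94151837] [0.53008598 0.28184577 0.29832289]
True [ 0.05808913 -0.27664953  3.93436921] [0.52991171 0.28175249 0.22129648]
False [-0.12499508 -0.53002619 -0.38403458] [0.53006377 0.28183494 0.2982379 ]
True [-0.61764893 -0.09908226  4.2613008 ] [0.52992115 0.2817849  0.22140852]
0.017023805647449347 10.2667
```

View pics/c4.png

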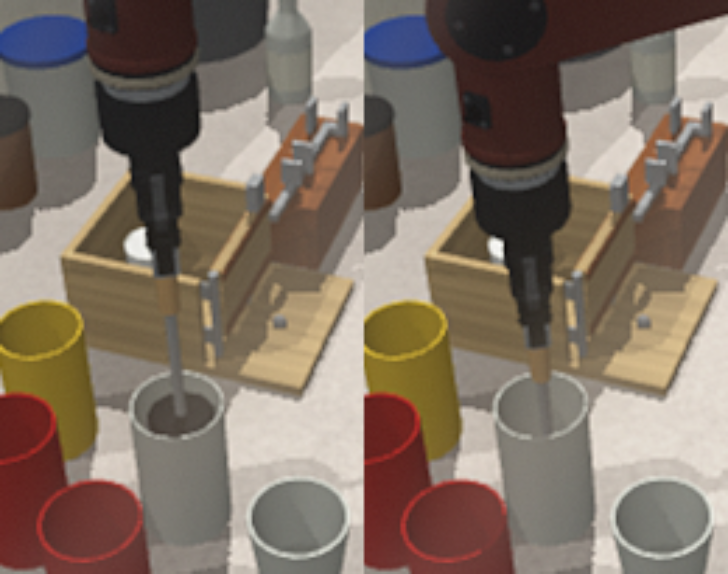

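The left frame shows the dark head just under the rim at (180,408). The right frame shows it back on the floor, contact felt at the original height. Now I'll release, squeeze the safety catch and check the arc's IK.

```bash
cat >> h.py <<'E'
pi=np.pi; CY=-.076; H=np.array([.562,.082])
ex=np.array([np.cos(CY),np.sin(CY)]); ey=np.array([-np.sin(CY),np.cos(CY)])
cr=lambda x,y:H+ex*x+ey*y
def gate(t,r=.125):
    a=CY-t; return H+r*np.array([np.sin(a),-np.cos(a)]), pi/2+a
E
python3 - <<'E'
from h import *
gripper_to(.085); print(observe()['opening'],observe()['ft_force'])
p=observe()['eef_pos']; move_l([p[0],p[1],.36],.25)
for t in (0,.5,1,1.45):
    g,y=gate(t); print(t,g,[None if k is None else np.round(k,2) for k in (inverse_kinematics([*g,.124],[pi,0,y]),inverse_kinematics([*g,.124],[pi,0,y-pi]))])
s=cr(-.013+.008,-.335); print(s)
movep([*s,.24],[pi,0,pi/2+CY])
print(move_l([*s,.104],.15,max_force=8))
gripper_to(.033,f_grip=20); o=observe(); print(o['opening'],o['grasp_force'],o['ft_force'],o['eef_pos'],o['time_s'])
snap("side","s4")
gripper_to(.085); move_l([*s,.22],.2); snap("top","t4"); print(observe()['time_s'])
a=cv2.imread('pics/s4.png')[140:345,170:330]; cv2.imwrite('pics/c5.png',cv2.resize(a,(0,0),fx=2.8,fy=2.8))
E
```

```text
0.08470433003196123 [0.61202884 1.11624089 0.63709278]
0 [ 0.55250914 -0.04263917] [array([-0.22,  0.16,  1.81,  0.  ,  1.17, -0.14]), None]
0.5 [ 0.49391579 -0.02283101] [array([-0.21,  0.01,  1.96, -0.  ,  1.16,  0.37]), None]
1 [0.45199182 0.02264345] [array([-0.12, -0.09,  2.07, -0.  ,  1.17,  0.95]), array([-0.12, -0.09,  2.07,  0.  ,  1.17, -2.19])]
1.45 [0.4371254  0.07640233] [array([-0.01, -0.11,  2.09, -0.  ,  1.17,  1.52]), array([-0.01, -0.11,  2.09,  0.  ,  1.17, -1.62])]
[ 0.53157894 -0.25165335]
False
0.033372042056792395 4.000478759407997 [2.34520592 0.45566131 2.8932852 ] [ 0.53265742 -0.25192276  0.1048481 ] 15.275
16.6667
```

View pics/c5.png

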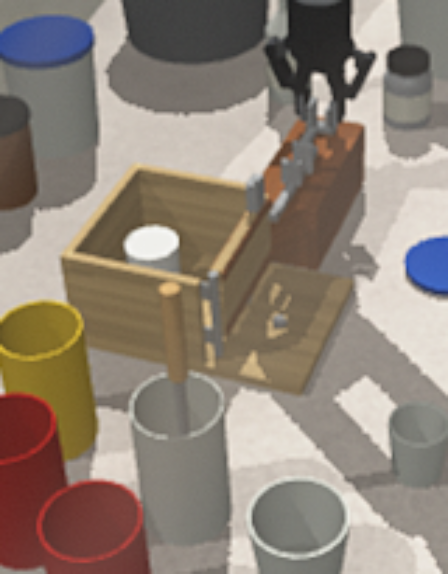

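The brush stands alone in the jar at crop (175,300). The safety tabs are between the fingers at (318,120), at an opening of 33 mm, so the slide is about 15 mm. Next is the bolt.

Run:
```python
from h import *
s=cr(-.013,-.225-.008); print(s)
movep([*s,.22],[pi,0,CY])
print(move_l([*s,.104],.15,max_force=8))
gripper_to(.033,f_grip=20); o=observe(); print(o['opening'],o['grasp_force'],o['ft_force'],o['eef_pos'],o['time_s'])
snap("side","s5")
gripper_to(.085); move_l([*s,.24],.2)
g,y=gate(0); movep([*g,.24],[pi,0,y]); snap("side","s6"); print(observe()['time_s'],observe()['eef_pos'])
a=np.hstack([cv2.imread(f'pics/{n}.png')[140:280,200:330] for n in('s5','s6')]); cv2.imwrite('pics/c6.png',cv2.resize(a,(0,0),fx=3,fy=3))
```

```text
[ 0.53134657 -0.14934037]
False
0.03372269338326141 6.5835728868842125 [-3.09749113 -7.73040393  5.04665535] [ 0.53176306 -0.15188353  0.10544772] 19.6667
22.4 [ 0.55223948 -0.04290709  0.23938102]
```

View pics/c6.png

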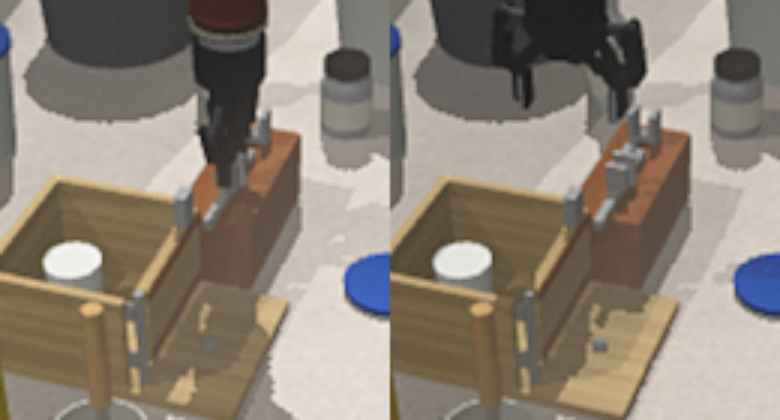

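Both catches are squeezed: the tab pairs now stand close together at (625,170) and (645,125) in the right frame. Now the gate.

Run:
```python
from h import *
g,y=gate(0)
print(move_l([*g,.125],.15,max_force=8))
gripper_to(.010,f_grip=35); o=observe(); print(o['opening'],o['grasp_force'],o['ft_force'],o['eef_pos'],o['time_s'])
if .01<o['opening']<.02:
    for t in np.arange(.1,1.46,.1):
        g,y=gate(t)
        hit=move_l([*g,.125],.1,rotation=[pi,0,y],max_force=30); o=observe()
        print(round(t,2),hit,np.round(o['ft_force'],1),np.round(o['opening'],4),np.round(o['eef_pos'][:2]-g,4))
        if hit: break
hold(.5); o=observe(); print(o['time_s'],o['grasp_force'],o['tcp_rot'])
snap("side","s7"); snap("top","t7")
a=np.hstack([cv2.imread('pics/s7.png')[150:330,180:330],cv2.imread('pics/t7.png')[130:310,160:370]]); cv2.imwrite('pics/c7.png',cv2.resize(a,(0,0),fx=2.2,fy=2.2))
```

```text
False
0.01362875485929964 34.01105582714081 [ 2.94010267 -0.40307109 -0.39116698] [ 0.55334473 -0.04277594  0.12540842] 23.9583
0.1 False [ 4.4  1.  -1.9] 0.0134 [0.0007 0.0002]
0.2 False [ 5.1  2.5 -1.1] 0.0134 [0.001  0.0005]
0.3 False [ 7.9  3.1 -1.9] 0.0135 [0.0013 0.0007]
0.4 False [ 8.7  4.5 -3.8] 0.0138 [0.0016 0.0009]
0.5 False [10.4  6.2 -4.1] 0.0133 [0.0019 0.0012]
0.6 False [10.8  6.7 -5. ] 0.0135 [0.0021 0.0015]
0.7 False [14.8  6.8 -8.8] 0.0138 [0.0027 0.0015]
0.8 False [ 17.9   6.2 -10.9] 0.0133 [0.0034 0.0014]
0.9 False [ 19.6   5.8 -13.2] 0.0135 [0.0039 0.0013]
1.0 False [ 22.8   6.4 -14.6] 0.0137 [0.0044 0.0011]
1.1 False [ 25.7   4.1 -17.7] 0.0132 [0.0049 0.0008]
1.2 False [ 27.    2.4 -19.7] 0.0135 [0.0054 0.0003]
1.3 False [ 28.   -0.2 -20.1] 0.0133 [ 0.0058 -0.0002]
1.4 False [ 27.9  -2.  -21. ] 0.0135 [ 0.006  -0.0008]
28.3083 35.47092854976654 [ 3.13898554 -0.01343557  0.09649243]
```

View pics/c7.png

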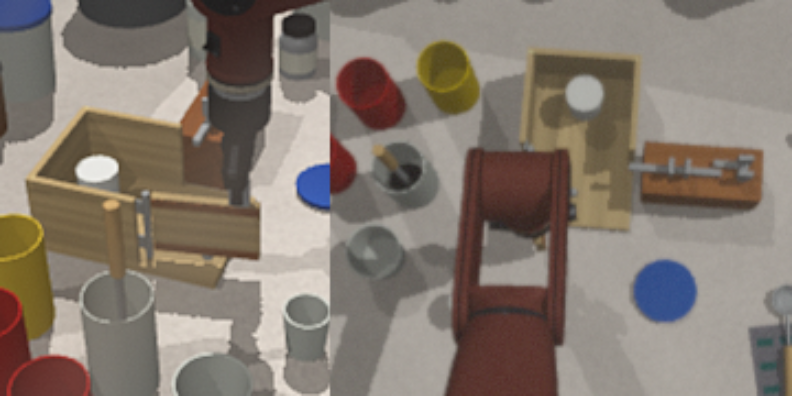

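The gate stands about square, gripped at its post near crop (240,195). The brush is upright in the jar at (115,240) and both catches are still squeezed. I'm handing in.

```bash
python3 -c "
from plant import *
o=observe();print(o['joint_velocities'].round(4),o['ft_force'].round(1));print(job_done())"
```

```text
[-0.0012  0.0013  0.0004  0.0015  0.0009  0.0002] [ 28.   -2.4 -20.9]
the job is handed in; nothing more can be done
None
```

I handed the job in at about 28 s with every step done: two scrub strokes, brush left standing in the upright jar, safety then bolt catch squeezed, and the gate held about square to the crate's front by the fingers; the hand-in returned no verdict.

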